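Refit a wash-water strainer: nest the fine basket, hold the cover over its bolt holes

ROBOT

A 6-joint arm with a two-finger parallel gripper is mounted at the origin on the work surface. World frame = base frame: x ahead of the robot, y to its left, z up, the work surface at z = 0. Lengths are in m, angles in rad, forces in N, time in s.
With the tool pointing down it reaches from about 0.35 to 0.975 m from the base axis. Payload 4.9 kg.
Tool frame: the origin (TCP) lies on the front face of the gripper's body, between the roots of the fingers; the fingertips stand ctrl.tip_extent ahead of it and the grasp point (between the pads) lies 54 mm ahead of it (ctrl.tip_extent is the distance from the TCP to the fingertips, in m); z points along the fingers, y is the line along which they close (so a half turn about z gives the same grasp; the last joint's range is limited). The gripper opens to 85 mm and grips with 20 to 120 N. Pads are 22 mm wide; open, the fingers measure 114 mm over their backs; the gripper's body (76 mm by 85 mm) begins 54 mm behind the grasp point. The pads swing forward as they close: fully open they stand 13 mm farther back than shut.
Start: joints at [-1.339, 0.053, 1.613, -0, 1.476, -0.119], TCP at [0.215, -0.587, 0.304] pointing down, gripper open.
Joint ranges: [-3.01, 3.01], [-1.01, 2.22], [0.06, 2.58], [-1.02, 4.17], [0.09, 2.62], [-3.14, 3.14]. Speed limits (rad/s): [2.57, 2.57, 3.14, 3.14, 3.14, 3.14].

INTERFACE

Orientations are given as a rotation vector (axis times angle).
In Python, from station import ctrl gives the robot as it stands.
- The arm moves only by the tool apply_moves, never from a script. Its argument "rows" is one flat list of numbers, 6 for each row, row after row: the shift along the tool's x, y, z normalised to -1 to 1, where 1 is 0.6 m, then the turn, a rotation vector about the tool's x, y, z normalised to -1 to 1, where 1 is 90 degrees. A call has 1 to 20 rows; each row is the pose to reach, as a shift and turn from the pose commanded when the call began, along the tool's axes at that moment; what a row does not reach only later rows make up. A row lasts 1/10 s, in which the tool goes at most 50 mm and 8.59 degrees, less where a joint would pass 70% of its speed; a pose out of reach is approached as far as the arm can. A call with a number of a shift or a turn outside -1 to 1 is refused whole. A call with a gripper value outside its range is refused whole. "grip" is the opening, from 0 (shut) to 1 (fully open), set as the call begins (left out, the last holds). The fingers move at their own pace and stop on an object; "grip_force" is the grip in N (left out, the last holds). Time passes only in rows, so rows that repeat a pose let the fingers close. It gives the time, the measured TCP pose, the force, the opening and the grip force at its end, in the units of the state.
- ctrl.get_obs(): the state, without advancing time (a new reading comes with each control period).
- ctrl.get_image(name): name is "scene" or "top" or "wrist"; returns (picture, depth): 384x512x3 uint8, blue, green, red; 384x512 float32, m along the optical axis (not along the pixel's ray), 0 where there is no reading.
- ctrl.camera_model(name): a dict with "mtx" (3x3 intrinsics, pixels), "k1" (the pictures are not rectified: a ray, as slopes to the right and down, at radius r is drawn at 1 + k1 r^2 times it, then the intrinsics apply), "R" (3x3) and "t" (3): a world point X has camera coordinates R X + t; the wrist camera has in their place "tool_from_camera" (4x4, takes a point from camera to tool coordinates, whose origin is the TCP and whose axes are the flange's). Camera axes: x right, y down, z forward; pixel columns grow to the right and rows downward; lengths in m; the calibration is good to about 2 mm. A picture is of the moment at which its call begins: read the wrist's pose just before it. camera_model takes no time and is no camera call.
- ctrl.finish_job(): hands the job in; it is judged then, once.
The state is a dict: "t": time; "q": joint angles; "dq": joint speeds; "effort": joint torques, N m; "tool_pos": TCP position; "tool_rot": TCP orientation; "contact_force": force on the tool from outside, world axes, zero at the start; "wrist_torque": the same for the moment, N m; "opening": finger opening in m; "grip_force": force on a finger pad.
Only numpy, scipy, OpenCV 4.12 (cv2) and the standard library are available. Lean on these libraries where they do the work, as an engineer would, in place of code of your own. Each camera call takes 0.05 s, during which the arm holds its last target. There are 200 camera calls.

TASK

Refit the wash-bay strainer: lower the fine basket by its bail into the coarse basket that is already inside the strainer body (do not drop it) until its rim rests on the coarse basket's rim, and let go of it. Then take the cover plate by its handle and hold it level about 15 mm above the strainer's top flange, its four bolt holes in line with the four threaded holes and never touching the strainer, so that the gasket can be slipped in and the bolts started. Finish holding the cover still there; leave the spray can, the wrench and the bolt tray where they are.

Things in the scene. Friction and masses are not known exactly. Their poses are not given: they have to be found in the camera images.
- strainer: basket strainer, fixed to the bench, blue cast body 112 mm in diameter with a square bare-metal top flange 130 x 130 mm whose upper face lies 150 mm above the bench; bore 100 mm in diameter from the top. Two pipe ports stick out along its own +y and -y to 92 mm from the axis, at heights up to 107 mm. Origin: centre of the underside; z up
- face (a point): centre of the upper face of the strainer's top flange, on the axis of the bore, 150 mm above the bench; axes as the strainer's (x and y square to the flange's sides)
- coarse_mouth (a point): centre of the upper surface of the rim of the coarse basket, a tapered steel cup open at the top and already seated in the bore (it cannot move); this rim lies 52 mm below the flange's upper face, 98 mm above the bench. Cup inside: 89 mm across at the rim, narrowing to 71 mm at its floor 76 mm down
- thread0 (a point): the mouth of a tapped hole (10 mm across) in the strainer's top flange, 150 mm above the bench, at the flange corner (+52, +52) in the strainer's own x, y; the four holes form a square of 104 mm side
- thread1 (a point): the mouth of a tapped hole (10 mm across) in the strainer's top flange, 150 mm above the bench, at the flange corner (-52, +52) in the strainer's own x, y; the four holes form a square of 104 mm side
- thread2 (a point): the mouth of a tapped hole (10 mm across) in the strainer's top flange, 150 mm above the bench, at the flange corner (-52, -52) in the strainer's own x, y; the four holes form a square of 104 mm side
- thread3 (a point): the mouth of a tapped hole (10 mm across) in the strainer's top flange, 150 mm above the bench, at the flange corner (+52, -52) in the strainer's own x, y; the four holes form a square of 104 mm side
- fine_basket: loose fine basket, about 0.25 kg: tapered perforated steel cup, 63 mm across at the bottom, 81 mm just under its rim, with a flat rim 94 mm across and 4 mm thick (from 70 to 74 mm above its underside) and a wire bail over it; overall 114 mm high. It stands upright on the bench. Origin: centre of the underside; z up. Home, it leaves about 3 mm play all round and its grip lies 38 mm above the coarse basket's rim
- basket_grip (a point): centre of the grip on the fine basket's bail: a black bar 40 mm long (along its own x), 12 mm wide (y) and 12 mm high, on the basket's axis 108 mm above its underside and 34 mm above the top of its rim; free below except for the basket's rim and bail wires
- basket_rim (a point): centre of the lower surface of the fine basket's rim, on the axis 70 mm above its underside (38 mm below the grip's centre); when the basket is home this point coincides with the centre of the coarse basket's rim
- cover: loose aluminium cover plate, about 0.55 kg, 130 x 130 x 10 mm, with a bolt hole near each corner and a bar handle on top; it lies flat on the bench, handle up. Origin: centre of the underside; z up
- cover_grip (a point): centre of the cover's handle bar, 43 mm above the centre of the cover's underside; the bar is 70 mm long (along the cover's own x), 14 mm wide (y) and 14 mm high, on two legs at its ends, with 23 mm free under it at the middle
- hole0 (a point): the lower end of a bolt hole (13 mm across) of the cover plate, on its underside, at the corner (+52, +52) in the cover's own x, y (52 mm from the centre along x and along y); the four holes form a square of 104 mm side and any of them may go over any tapped hole
- hole2 (a point): the lower end of a bolt hole (13 mm across) of the cover plate, on its underside, at the corner (-52, -52) in the cover's own x, y (52 mm from the centre along x and along y); the four holes form a square of 104 mm side and any of them may go over any tapped hole
- spray_can: grey spray can, 60 mm across, 170 mm high, standing on the bench; leave it alone. Origin: centre of the underside
- wrench: steel wrench, 190 mm long, lying on the bench near the robot's base; leave it alone
- bolt_tray: dark steel tray 120 x 90 x 28 mm with the four cover bolts in it; leave it alone. Origin: centre of the underside
Not all that is in view belongs to the job. Several things look just like the fine_basket: the one meant starts nearest to the robot's base.

How it is judged:
By the outcome, as a careful person would: the job done as asked, in the order asked, and still so for the second after the job is handed in, while the arm keeps its last pose, push and grip.
It also fails if it takes over 64 s, if anything falls off the work surface, if the arm or the gripper's body presses on something with over 40 N, if the wrist force passes 120 N, or if a joint passes its speed limit or range.

## Working session

There is one attempt and no reset: what is moved stays moved. The work goes in short steps, Python scripts to look and compute and a tool call to move; the robot and the scene stay as the last step left them, time stands still between calls to the robot, and variables do not carry over. Pictures are saved under pics/ and viewed, at most 10 in all, crops included, and the job is handed in when it is done.

Besides the shell and the picture viewer there is one more tool, called after "Request:" as name(argument=value, ...), one argument or row to a line, values as JSON. apply_moves: Moves the arm, as the interface text tells. Its arguments: {"type":"object","properties":{"rows":{"type":"array","items":{"type":"number"}},"grip":{"type":"number"},"grip_force":{"type":"number"}},"required":["rows"]}

```bash
ls; mkdir -p pics; cat > h.py <<'E'
import numpy as np,cv2
from scipy.spatial.transform import Rotation as Ro
from station import ctrl
def cam(name,obs=None):
    m=ctrl.camera_model(name)
    K=np.array(m["mtx"]);k1=m["k1"]
    if "R" in m: R=np.array(m["R"]);t=np.array(m["t"])
    else:
        o=obs or ctrl.get_obs();T=np.eye(4);T[:3,:3]=Ro.from_rotvec(o["tool_rot"]).as_matrix();T[:3,3]=o["tool_pos"]
        M=np.linalg.inv(T@np.array(m["tool_from_camera"]));R=M[:3,:3];t=M[:3,3]
    return K,k1,R,t
def ray(c,uv):
    K,k1,R,t=c
    p=cv2.undistortPoints(np.array(uv,float).reshape(-1,1,2),K,np.array([k1,0,0,0,0.]))[:,0]
    d=np.c_[p,np.ones(len(p))]
    return -R.T@t,d@R   # origin, dirs (unit depth)
def at_depth(c,uv,z):
    o,d=ray(c,uv);return o+d*np.array(z).reshape(-1,1)
def at_z(c,uv,z):
    o,d=ray(c,uv);return o+d*((z-o[2])/d[:,2])[:,None]
def proj(c,X):
    K,k1,R,t=c
    return cv2.projectPoints(np.array(X,float).reshape(-1,1,3),cv2.Rodrigues(R)[0],t,K,np.array([k1,0,0,0,0.]))[0][:,0]
def cloud(c,D):
    h,w=D.shape;u,v=np.meshgrid(np.arange(w),np.arange(h))
    P=at_depth(c,np.c_[u.ravel(),v.ravel()],D.ravel()).reshape(h,w,3);P[D==0]=np.nan;return P
def shot(name,tag):
    o=ctrl.get_obs();c=cam(name,o);I,D=ctrl.get_image(name);cv2.imwrite(f"pics/{tag}.png",I);np.savez(f"pics/{tag}.npz",I=I,D=D,K=c[0],k1=c[1],R=c[2],t=c[3]);return o,c,I,D
def load(tag):
    z=np.load(f"pics/{tag}.npz");return (z["K"],float(z["k1"]),z["R"],z["t"]),z["I"],z["D"]
E
python3 - <<'E'
from h import *
np.set_printoptions(precision=3,suppress=True)
ims=[]
for n in("scene","top"):
    o,c,I,D=shot(n,n+"0");ims.append(I);print(n,-c[2].T@c[3],c[2][2])
cv2.imwrite("pics/both.png",cv2.resize(np.vstack(ims),(512,768))[:, :])
print(ctrl.tip_extent,o,ctrl.camera_model("wrist"))
E
```

```text
pics
scene [1.369 0.132 0.955] [-0.693 -0.165 -0.702]
top [ 0.455 -0.049  1.382] [ 0.091 -0.009 -0.996]
0.0726 {'t': 0.05, 'q': array([-1.339,  0.053,  1.614,  0.   ,  1.476, -0.119]), 'dq': array([-0.   ,  0.   , -0.001, -0.   ,  0.001,  0.003]), 'effort': array([ -0.001, -39.519, -37.166,  -0.   ,   0.004,   0.   ]), 'tool_pos': array([ 0.215, -0.586,  0.303]), 'tool_rot': array([-3.091, -0.548,  0.   ]), 'contact_force': array([ 0.395, -0.714,  0.484]), 'wrist_torque': array([0.02 , 0.002, 0.008]), 'grip_force': 0.0, 'opening': 0.08526168712216341} {'mtx': array([[273.43 ,   0.   , 255.522],
       [  0.   , 273.43 , 191.814],
       [  0.   ,   0.   ,   1.   ]]), 'k1': -0.057126407293273784, 'tool_from_camera': array([[-0.   , -0.954, -0.3  ,  0.077],
       [ 1.   , -0.001,  0.   ,  0.001],
       [-0.   , -0.3  ,  0.954, -0.07 ],
       [ 0.   ,  0.   ,  0.   ,  1.   ]])}
```

View pics/top0.png

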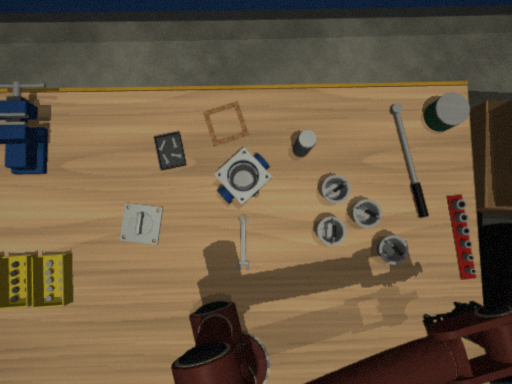

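View pics/scene0.png

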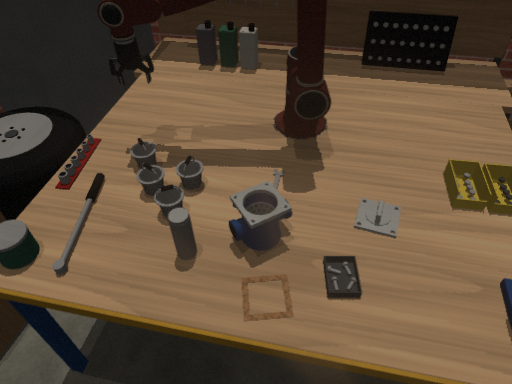

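The top view shows four baskets, at about (335,188), (366,213), (330,231) and (393,249). The strainer is at (243,175), the cover at (142,223), the tray at (170,151), the can at (304,143) and the wrench at (244,242). Next I'll compute the basket distances from the base.

```bash
python3 - <<'E'
from h import *
np.set_printoptions(precision=4,suppress=True)
c,I,D=load("top0");P=cloud(c,D)
for n,u,v in [("b1",335,188),("b2",366,213),("b3",330,231),("b4",393,249)]:
    w=P[v-22:v+23,u-22:u+23].reshape(-1,3);r=w[(w[:,2]>.06)&(w[:,2]<.085)];g=w[(w[:,2]>.1)&(w[:,2]<.13)]
    m=(r.min(0)+r.max(0))/2
    print(n,len(r),m,"grip",len(g),g.mean(0),"dist",np.hypot(*m[:2]), g[:,2].max())
    if len(g)>3:
        uu,s,vt=np.linalg.svd(g[:,:2]-g[:,:2].mean(0));print(vt[0],s)
def rect(mask,n):
    g=P[mask];r=cv2.minAreaRect(g[:,:2].astype(np.float32)*1000);print(n,len(g),r,np.median(g[:,2]))
def box(u0,u1,v0,v1,z0,z1):
    m=np.zeros(D.shape,bool);m[v0:v1,u0:u1]=1;return m&(P[...,2]>z0)&(P[...,2]<z1)
rect(box(205,280,140,210,.14,.16),"flange")
rect(box(110,175,190,255,.006,.016),"cover");rect(box(110,175,190,255,.035,.06),"handle")
rect(box(285,325,120,165,.15,.19),"can")
rect(box(150,195,125,175,.006,.04),"tray")
cv2.imwrite("pics/crop.png",cv2.resize(I[165:275,300:420],None,fx=5,fy=5,interpolation=cv2.INTER_CUBIC))
E
```

```text
b1 307 [ 0.5672 -0.3576  0.0711] grip 61 [ 0.5805 -0.3438  0.1121] dist 0.6705138773001112 0.1219582389097722
[-0.5473  0.837 ] [0.1373 0.0236]
b2 351 [ 0.4995 -0.4317  0.0705] grip 68 [ 0.498  -0.4449  0.1119] dist 0.6601959761451366 0.12030722285267159
[-0.4388 -0.8986] [0.1444 0.0273]
b3 285 [ 0.45   -0.3387  0.072 ] grip 62 [ 0.4426 -0.3253  0.1122] dist 0.5631982752136879 0.11963148082101438
[-0.9981  0.062 ] [0.1308 0.0243]
b4 305 [ 0.3765 -0.5287  0.072 ] grip 68 [ 0.3765 -0.5262  0.1114] dist 0.6490800611494097 0.11964815119874728
[-0.7205 -0.6935] [0.1463 0.0271]
flange 927 ((622.5916748046875, -37.96630859375), (130.64505004882812, 129.9095916748047), 41.550750732421875) 0.15038271807579218
cover 1210 ((487.0382080078125, 310.0934753417969), (215.65252685546875, 216.63861083984375), 1.7928805351257324) 0.01063781003882358
handle 103 ((480.3897705078125, 315.8370361328125), (14.644928932189941, 68.56990814208984), 81.0090560913086) 0.04982955300679315
can 288 ((729.7706298828125, -240.02325439453125), (55.0527229309082, 56.01967239379883), 0.04498766362667084) 0.16938579030545675
tray 540 ((739.0882568359375, 209.5655517578125), (169.88067626953125, 147.4243621826172), 2.633782148361206) 0.014940369665712327
```

View pics/crop.png

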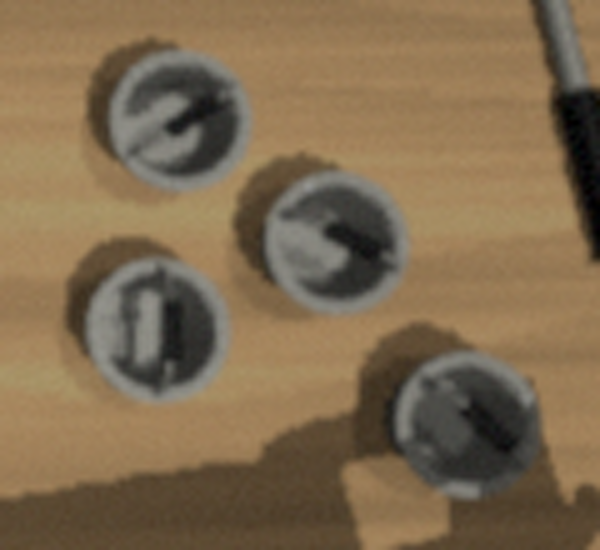

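The nearest is the basket at (330,231), at 0.563 m. The others are (393,249) at 0.649 m, (366,213) at 0.660 m and (335,188) at 0.671 m, so (330,231) is the fine basket. The crop shows it upright, with its black bar (168,330 in the crop) running along world x. I'll move above it for a wrist look.

Request:
apply_moves(
  rows=[0.51, -0.252, 0, 0, 0, 0.262, 0.51, -0.252, 0, 0, 0, 0.262, 0.51, -0.252, 0, 0, 0, 0.262, 0.51, -0.252, 0, 0, 0, 0.262, 0.51, -0.252, 0, 0, 0, 0.262, 0.51, -0.252, 0, 0, 0, 0.262, 0.51, -0.252, 0, 0, 0, 0.262, 0.51, -0.252, 0, 0, 0, 0.262, 0.51, -0.252, 0, 0, 0, 0.262, 0.51, -0.252, 0, 0, 0, 0.262, 0.51, -0.252, 0, 0, 0, 0.262],
  grip=1,
)

```text
t: 1.2
tool_pos: [0.4493, -0.3408, 0.3037]
tool_rot: [-3.14, 0.099, 0.001]
contact_force: [0.4, -0.7, 0.7]
opening: 0.0853
grip_force: 0.0
```

```bash
python3 - <<'E'
from h import *
np.set_printoptions(precision=4,suppress=True)
o,c,I,D=shot("wrist","w1");print(o["t"],o["tool_pos"],o["tool_rot"],o["contact_force"])
print(proj(c,[[.45,-.339,.108],[.45,-.339,.072]]))
cv2.imwrite("pics/w1b.png",I)
E
```

```text
1.2 [ 0.4493 -0.3408  0.3037] [-3.14    0.0986  0.0007] [ 0.3607 -0.6826  0.6567]
[[252.7879 184.9486]
 [253.08   176.1755]]
```

View pics/w1b.png

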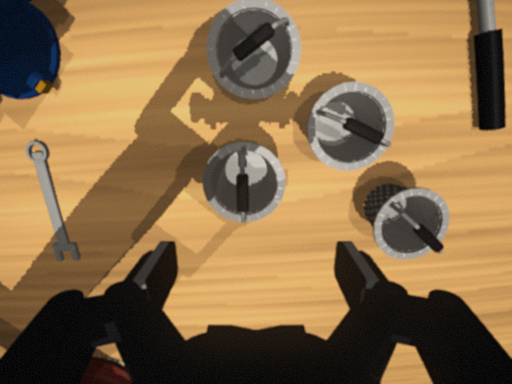

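The wrist view shows our basket at (244,180) with its black grip at (243,193). The bar runs along the tool x axis. Its neighbours are at (351,125), (254,48) and (411,222).

```bash
cat >> h.py <<'E'
def barpos(c,I,D,uv,r,zlo,zhi):
    P=cloud(c,D);u,v=uv;m=np.zeros(D.shape,bool);m[v-r:v+r,u-r:u+r]=1
    dark=(I.max(2)<60)&m
    n,l,s,ce=cv2.connectedComponentsWithStats(dark.astype(np.uint8))
    k=1+np.argmax(s[1:,4]);mm=l==k
    vv,uu=np.nonzero(mm);rr=cv2.minAreaRect(np.c_[uu,vv].astype(np.float32))
    h=P[mm][:,2];h=h[(h>zlo)&(h<zhi)]
    return rr,s[k],np.median(h),len(h),P,mm
E
python3 - <<'E'
from h import *
np.set_printoptions(precision=4,suppress=True)
c,I,D=load("w1")
rr,s,hz,n,P,mm=barpos(c,I,D,(243,190),38,.09,.14)
print(rr,s,hz,n)
b=cv2.boxPoints(rr);print(at_z(c,b,.114),"ctr",at_z(c,[rr[0]],.111))
w=P[130:225,195:292].reshape(-1,3)
r=w[(w[:,2]>.068)&(w[:,2]<.08)];(a,b,R)=(*cv2.minEnclosingCircle(r[:,:2].astype(np.float32)),0);print("rim",a,b,np.median(r[:,2]))
g=w[(w[:,2]>.100)&(w[:,2]<.125)];print("hi",cv2.minAreaRect(g[:,:2].astype(np.float32)),g[:,2].max(),len(g))
g=P[mm];print(np.percentile(g[:,2],[5,25,50,75,95]), np.nanmean(g[g[:,2]>.1],0))
# triangulate grip w/ top view
ct,It,Dt=load("top0")
rr2,s2,hz2,n2,_,_=barpos(ct,It,Dt,(333,231),10,.09,.14);print(rr2,s2,hz2)
o1,d1=ray(c,[rr[0]]);o2,d2=ray(ct,[rr2[0]])
A=np.c_[d1[0],-d2[0]];x=np.linalg.lstsq(A,o2-o1,rcond=None)[0];print("tri",o1+d1[0]*x[0],o2+d2[0]*x[1])
E
```

```text
((242.0, 192.5), (37.0, 14.0), 90.0) [235 174  15  38 463] 0.1133800629864733 433
[[ 0.4639 -0.3226  0.114 ]
 [ 0.463  -0.3362  0.114 ]
 [ 0.4244 -0.3335  0.114 ]
 [ 0.4253 -0.3193  0.114 ]] ctr [[ 0.4437 -0.3277  0.111 ]]
rim (0.4429663121700287, -0.3275270164012909) 0.04774118587374687 0.07347210684034872
hi ((0.44342947006225586, -0.3277107775211334), (0.012020019814372063, 0.06907705217599869), 86.4086685180664) 0.1156222851196132 584
[nan nan nan nan nan] [ 0.444  -0.3281  0.1131]
((335.5517272949219, 233.6206817626953), (11.14172077178955, 18.198143005371094), 21.801410675048828) [327 224  15  17 135] 0.11397600645598982
tri [ 0.4398 -0.3268  0.0987] [ 0.4323 -0.3343  0.1005]
```

Request:
apply_moves(
  rows=[-0.011, -0.021, 0.06, 0, 0, 0, -0.011, -0.021, 0.12, 0, 0, 0, -0.011, -0.021, 0.17, 0, 0, 0, -0.011, -0.021, 0.2, 0, 0, 0, -0.011, -0.021, 0.22, 0, 0, 0, -0.011, -0.021, 0.236, 0, 0, 0, -0.011, -0.021, 0.236, 0, 0, 0, -0.011, -0.021, 0.236, 0, 0, 0],
)

```text
t: 2.05
tool_pos: [0.4447, -0.3274, 0.1632]
tool_rot: [3.139, -0.096, 0.002]
contact_force: [-0.2, -0.2, 0.4]
opening: 0.0855
grip_force: 0.0
```

Request:
apply_moves(
  rows=[0, 0, 0, 0, 0, 0, 0, 0, 0, 0, 0, 0, 0, 0, 0, 0, 0, 0, 0, 0, 0, 0, 0, 0, 0, 0, 0, 0, 0, 0, 0, 0, 0, 0, 0, 0, 0, 0, 0, 0, 0, 0, 0, 0, 0, 0, 0, 0, 0, 0, 0, 0, 0, 0, 0, 0, 0, 0, 0, 0],
  grip=0,
  grip_force=50,
)

```text
t: 3.05
tool_pos: [0.4445, -0.327, 0.1626]
tool_rot: [3.14, -0.095, 0.001]
contact_force: [0.6, -1.6, 2.3]
opening: 0.0109
grip_force: 49.9
```

```bash
python3 - <<'E'
from h import *
np.set_printoptions(precision=4,suppress=True)
o=ctrl.get_obs();print({k:o[k] for k in("t","tool_pos","tool_rot","contact_force","opening","grip_force")})
E
```

```text
{'t': 3.05, 'tool_pos': array([ 0.4445, -0.327 ,  0.1626]), 'tool_rot': array([ 3.1397, -0.0954,  0.0008]), 'contact_force': array([ 0.5991, -1.6087,  2.3089]), 'opening': 0.010923021480405673, 'grip_force': 49.931411147117615}
```

The bar is gripped at an opening of 11 mm. I'll lift and move to a place where the wrist camera sees the strainer ahead of the carried basket.

Request:
apply_moves(
  rows=[0, 0, -0.03, 0, 0, 0, 0, 0, -0.08, 0, 0, 0, 0, 0, -0.14, 0, 0, 0, 0, 0, -0.2, 0, 0, 0, 0, 0, -0.26, 0, 0, 0, 0.01, -0.06, -0.31, 0, 0, 0, 0.02, -0.13, -0.36, 0, 0, 0, 0.03, -0.2, -0.41, 0, 0, 0, 0.04, -0.27, -0.46, 0, 0, 0, 0.05, -0.34, -0.5, 0, 0, 0, 0.064, -0.4, -0.5, 0, 0, 0, 0.064, -0.45, -0.5, 0, 0, 0, 0.064, -0.477, -0.5, 0, 0, 0, 0.064, -0.477, -0.5, 0, 0, 0, 0.064, -0.477, -0.5, 0, 0, 0, 0.064, -0.477, -0.5, 0, 0, 0],
)

```text
t: 4.65
tool_pos: [0.4999, -0.0442, 0.4616]
tool_rot: [3.14, -0.097, -0.002]
contact_force: [-1.0, -0.5, -2.3]
opening: 0.0113
grip_force: 49.5
```

```bash
python3 - <<'E'
from h import *
np.set_printoptions(precision=4,suppress=True)
o,c,I,D=shot("wrist","w2");print(o["t"],o["tool_pos"],o["tool_rot"],o["contact_force"],o["opening"])
P=cloud(c,D);m=(abs(P[...,2]-.15)<.004)&(abs(P[...,0]-.622)<.12)&(abs(P[...,1]+.04)<.12)
g=P[m];print(m.sum(),cv2.minAreaRect(g[:,:2].astype(np.float32)*1000),np.median(g[:,2]))
# coarse rim
m2=(abs(P[...,2]-.098)<.004)&(np.hypot(P[...,0]-.622,P[...,1]+.04)<.06);g=P[m2];print(m2.sum(),cv2.minEnclosingCircle(g[:,:2].astype(np.float32)*1000),np.median(g[:,2]))
E
```

```text
4.65 [ 0.4999 -0.0442  0.4616] [ 3.14   -0.097  -0.0022] [-1.0071 -0.4897 -2.3145] 0.011268229671639457
5622 ((622.3939819335938, -40.20361328125), (131.11520385742188, 130.92501831054688), 41.599830627441406) 0.14973260043606523
901 ((622.513671875, -39.78696823120117), 50.56109619140625) 0.09765763958161056
```

View pics/w2.png

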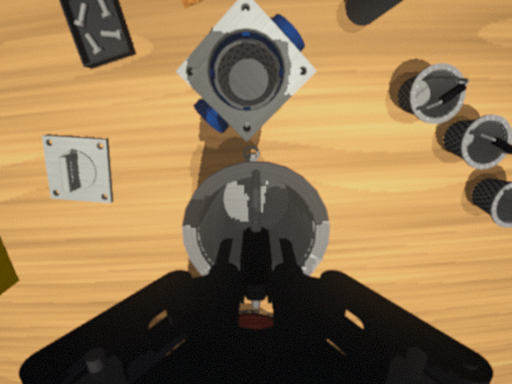

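The strainer is at (247,70), with its holes near (243,8), (304,71), (247,128) and (185,71). The basket hangs level in the gripper and the cover is at (78,168). I'll refine with the hole centres and the held rim.

```bash
python3 - <<'E'
from h import *
np.set_printoptions(precision=4,suppress=True)
c,I,D=load("w2");P=cloud(c,D)
g0=cv2.cvtColor(I,cv2.COLOR_BGR2GRAY)
X=[]
for k in range(4):
    a=np.deg2rad(41.6+45+90*k);p=np.array([.6224,-.0402])+.0735*np.array([np.cos(a),np.sin(a)])
    u,v=np.rint(proj(c,[[*p,.15]])[0]).astype(int)
    w=g0[max(v-6,0):v+7,u-6:u+7].astype(float);wt=np.clip(np.median(w)-25-w,0,None);yy,xx=np.mgrid[max(v-6,0):v+7,u-6:u+7]
    q=[(xx*wt).sum()/wt.sum(),(yy*wt).sum()/wt.sum()];x=at_z(c,[q],.15)[0];X.append(x);print(q,wt.sum(),x,p)
X=np.array(X);print("ctr",X.mean(0),np.linalg.norm(X[0]-X[2]),np.linalg.norm(X[1]-X[3]),np.rad2deg(np.arctan2(*(X[0]-X[2])[1::-1])),np.rad2deg(np.arctan2(*(X[1]-X[3])[1::-1])))
# held rim
tc=np.array([.4999,-.0442,.4616]);Rt=Ro.from_rotvec([3.14,-.097,-.0022]).as_matrix()
L=(P-tc)@Rt
m=(abs(L[...,2]-.089)<.004)&(np.hypot(L[...,0],L[...,1])<.06)&(np.hypot(L[...,0],L[...,1])>.035)
g=L[m];print(len(g),np.median(g[:,2]))
A=np.c_[2*g[:,:2],np.ones(len(g))];
r=np.hypot(g[:,0],g[:,1]);
print("enc",cv2.minEnclosingCircle(g[:,:2].astype(np.float32)*1000),g.min(0),g.max(0))
print("plane",np.linalg.lstsq(np.c_[g[:,:2],np.ones(len(g))],g[:,2],rcond=None)[0])
# cover
m=(abs(P[...,2]-.010)<.004)&(abs(P[...,0]-.49)<.1)&(abs(P[...,1]-.31)<.1)&(I.min(2)>95)
n,l,s,_=cv2.connectedComponentsWithStats(m.astype(np.uint8));m=l==1+np.argmax(s[1:,4]);g=P[m];print("cover",m.sum(),cv2.minAreaRect(g[:,:2].astype(np.float32)*1000))
m=(P[...,2]>.035)&(P[...,2]<.06)&(abs(P[...,0]-.49)<.06)&(abs(P[...,1]-.31)<.06);g=P[m];print("h",m.sum(),cv2.minAreaRect(g[:,:2].astype(np.float32)*1000),np.percentile(g[:,2],[50,95]))
E
```

```text
[np.float64(189.14795008912657), np.float64(71.37254901960785)] 1122.0 [0.6258 0.0335 0.15  ] [0.6268 0.0332]
[np.float64(246.52040030792918), np.float64(128.41878367975366)] 1299.0 [ 0.5479 -0.0358  0.15  ] [ 0.549  -0.0358]
[np.float64(303.05646205646207), np.float64(70.51696451696452)] 3861.0 [ 0.6174 -0.1143  0.15  ] [ 0.618  -0.1136]
[np.float64(245.12888508696892), np.float64(6.775876817792986)] 3507.0 [ 0.696  -0.0445  0.15  ] [ 0.6958 -0.0446]
ctr [ 0.6218 -0.0403  0.15  ] 0.14799087615958664 0.14837269658098132 86.74104512768726 176.62902561782874
4627 0.08897743474572854
enc ((-1.8105227947235107, 0.7862568497657776), 48.102447509765625) [-0.0326 -0.0469  0.0852] [0.0459 0.0484 0.093 ]
plane [-0.0043 -0.0007  0.0892]
cover 3143 ((480.7445983886719, 314.92681884765625), (132.64639282226562, 130.94773864746094), 81.98687744140625)
h 382 ((481.94366455078125, 314.1219177246094), (16.32550048828125, 68.96405029296875), 80.05361938476562) [0.0486 0.0505]
```

Request:
apply_moves(
  rows=[0.05, -0.005, 0.02, 0, 0, 0, 0.12, -0.01, 0.06, 0, 0, 0, 0.17, -0.015, 0.12, 0, 0, 0, 0.2, -0.0206, 0.17, 0, 0, 0, 0.205, -0.0206, 0.2, 0, 0, 0, 0.205, -0.0206, 0.2, 0, 0, 0, 0.205, -0.0206, 0.2, 0, 0, 0, 0.205, -0.0206, 0.2, 0, 0, 0, 0.205, -0.0206, 0.2, 0, 0, 0, 0.205, -0.0206, 0.2, 0, 0, 0],
)

```text
t: 5.7
tool_pos: [0.6236, -0.0387, 0.3443]
tool_rot: [3.14, -0.096, 0.005]
contact_force: [-0.3, -0.5, -2.2]
opening: 0.0111
grip_force: 49.5
```

```bash
python3 - <<'E'
from h import *
np.set_printoptions(precision=4,suppress=True)
o,c,I,D=shot("wrist","w3");print(o["t"],o["tool_pos"],o["tool_rot"],o["contact_force"],o["opening"])
P=cloud(c,D)
m=(abs(P[...,2]-.15)<.004)&(np.hypot(P[...,0]-.622,P[...,1]+.04)<.1);g=P[m];print("flange",m.sum(),cv2.minAreaRect(g[:,:2].astype(np.float32)*1000),np.median(g[:,2]),g.min(0),g.max(0))
L=(P-o["tool_pos"])@Ro.from_rotvec(o["tool_rot"]).as_matrix()
m=(abs(L[...,2]-.089)<.004)&(np.hypot(L[...,0],L[...,1])<.06)&(np.hypot(L[...,0],L[...,1])>.035)
g=L[m];print("enc",cv2.minEnclosingCircle(g[:,:2].astype(np.float32)*1000),g.min(0),g.max(0))
o,c,I,D=shot("scene","s3");cv2.imwrite("pics/s3c.png",np.hstack([cv2.resize(I[150:270,200:330],(390,360)),cv2.resize(load("w3")[1],(400,300),interpolation=cv2.INTER_AREA).repeat(1,0)[:360] if 0 else cv2.copyMakeBorder(cv2.resize(load("w3")[1],(400,300)),0,60,0,0,0)]))
E
```

```text
5.7 [ 0.6236 -0.0387  0.3443] [ 3.1396 -0.0956  0.0046] [-0.2596 -0.4893 -2.2018] 0.011106793190571429
flange 5084 ((622.1986083984375, -39.801788330078125), (131.22903442382812, 130.588623046875), 41.82129669189453) 0.14965101085505234 [ 0.5992 -0.1306  0.146 ] [0.7127 0.0513 0.152 ]
enc ((-1.8796106576919556, 0.7851085066795349), 48.06259536743164) [-0.032  -0.0467  0.085 ] [0.0458 0.0485 0.093 ]
```

View pics/s3c.png

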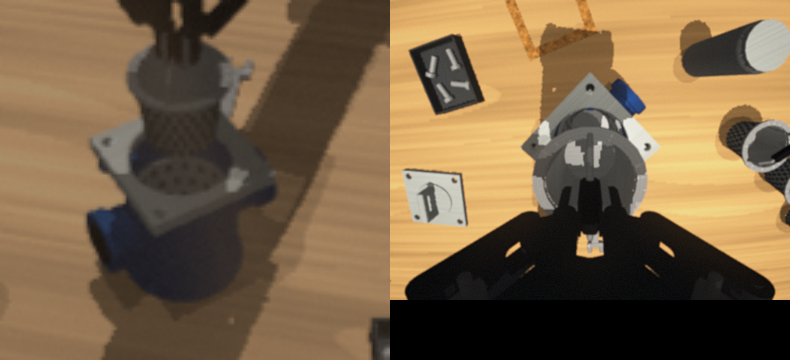

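The basket hangs centred over the bore, and both views agree within 1 mm. I'll lower it.

Request:
apply_moves(
  rows=[0, 0.001, 0.03, 0, 0, 0, 0, 0.001, 0.06, 0, 0, 0, 0, 0.001, 0.09, 0, 0, 0, 0, 0.001, 0.115, 0, 0, 0, 0, 0.001, 0.135, 0, 0, 0, 0, 0.001, 0.15, 0, 0, 0, 0, 0.001, 0.165, 0, 0, 0, 0, 0.001, 0.18, 0, 0, 0, 0, 0.001, 0.19, 0, 0, 0, 0, 0.001, 0.2, 0, 0, 0, 0, 0.001, 0.21, 0, 0, 0, 0, 0.001, 0.22, 0, 0, 0, 0, 0.001, 0.23, 0, 0, 0, 0, 0.001, 0.24, 0, 0, 0, 0, 0.001, 0.24, 0, 0, 0, 0, 0.001, 0.24, 0, 0, 0],
)

```text
t: 7.4
tool_pos: [0.6235, -0.0392, 0.1981]
tool_rot: [-3.14, 0.095, 0.0]
contact_force: [0.8, -0.4, -2.2]
opening: 0.0106
grip_force: 49.5
```

Request:
apply_moves(
  rows=[0, 0, 0.003, 0, 0, 0, 0, 0, 0.006, 0, 0, 0, 0, 0, 0.008, 0, 0, 0, 0, 0, 0.01, 0, 0, 0, 0, 0, 0.011, 0, 0, 0, 0, 0, 0.011, 0, 0, 0, 0, 0, 0.011, 0, 0, 0],
)

```text
t: 8.1
tool_pos: [0.6236, -0.0392, 0.1917]
tool_rot: [-3.14, 0.095, -0.0]
contact_force: [0.4, -0.0, -1.7]
opening: 0.011
grip_force: 49.5
```

Request:
apply_moves(
  rows=[0, 0, 0.001, 0, 0, 0, 0, 0, 0.002, 0, 0, 0, 0, 0, 0.003, 0, 0, 0, 0, 0, 0.003, 0, 0, 0, 0, 0, 0.003, 0, 0, 0],
)

```text
t: 8.6
tool_pos: [0.6237, -0.0392, 0.1908]
tool_rot: [3.14, -0.095, 0.001]
contact_force: [-4.7, -0.2, 5.2]
opening: 0.0111
grip_force: 50.4
```

The force has gone to +5 N at the expected height, so the basket is seated. I'll open only partly, since the fingers are inside the bore, and then rise.

Request:
apply_moves(
  rows=[0, 0, 0, 0, 0, 0, 0, 0, 0, 0, 0, 0, 0, 0, 0, 0, 0, 0, 0, 0, 0, 0, 0, 0, 0, 0, 0, 0, 0, 0, 0, 0, 0, 0, 0, 0],
  grip=0.36,
)

```text
t: 9.2
tool_pos: [0.6235, -0.0392, 0.1898]
tool_rot: [-3.14, 0.095, 0.0]
contact_force: [-0.4, 0.3, 0.1]
opening: 0.0308
grip_force: 0.0
```

Request:
apply_moves(
  rows=[0, 0, -0.01, 0, 0, 0, 0, 0, -0.025, 0, 0, 0, 0, 0, -0.05, 0, 0, 0, 0, 0, -0.08, 0, 0, 0, 0, 0, -0.12, 0, 0, 0, 0, 0, -0.18, 0, 0, 0, 0, 0, -0.24, 0, 0, 0, 0, 0, -0.26, 0, 0, 0, 0, 0, -0.26, 0, 0, 0, 0, 0, -0.26, 0, 0, 0],
)

```text
t: 10.2
tool_pos: [0.6232, -0.0391, 0.3451]
tool_rot: [-3.14, 0.095, 0.002]
contact_force: [-0.5, -0.4, -1.1]
opening: 0.0307
grip_force: 0.0
```

```bash
python3 - <<'E'
from h import *
np.set_printoptions(precision=4,suppress=True)
o,c,I,D=shot("wrist","w4");print(o["t"],o["tool_pos"],o["tool_rot"],o["contact_force"],o["opening"])
P=cloud(c,D);r=np.hypot(P[...,0]-.622,P[...,1]+.04)
m=(abs(P[...,2]-.102)<.01)&(r<.0485)&(r>.03);g=P[m];print("rim",m.sum(),np.percentile(g[:,2],[5,50,95]),cv2.minEnclosingCircle(g[:,:2].astype(np.float32)*1000),np.linalg.lstsq(np.c_[g[:,:2]-[.622,-.04],np.ones(len(g))],g[:,2],rcond=None)[0])
m=(P[...,2]>.125)&(P[...,2]<.146)&(r<.03);g=P[m];print("grip",m.sum(),cv2.minAreaRect(g[:,:2].astype(np.float32)*1000),np.percentile(g[:,2],[50,95]))
E
```

```text
10.2 [ 0.6232 -0.0391  0.3451] [-3.14    0.0954  0.0016] [-0.4764 -0.4344 -1.0672] 0.03066899279317593
rim 2048 [0.0953 0.1017 0.103 ] ((622.00341796875, -40.00440979003906), 48.493106842041016) [0.014  0.0001 0.1009]
grip 508 ((621.9556884765625, -39.924312591552734), (11.746712684631348, 59.26603317260742), 86.42472076416016) [0.1413 0.1428]
```

View pics/w4.png

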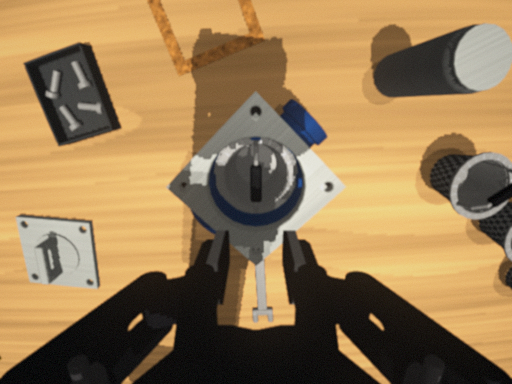

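The basket is home. Its rim is level at z≈0.102, the grip top is at 0.142, and it is centred at (0.622,-0.040). The cover is at (58,250), so I'll go over it.

Request:
apply_moves(
  rows=[-0.03, -0.06, 0, 0, 0, 0.02, -0.065, -0.135, 0, 0, 0, 0.061, -0.1, -0.21, 0.02, 0, 0, 0.061, -0.14, -0.29, 0.04, 0, 0, 0.061, -0.18, -0.37, 0.06, 0, 0, 0.061, -0.215, -0.45, 0.075, 0, 0, 0.061, -0.25, -0.52, 0.075, 0, 0, 0.061, -0.2725, -0.56, 0.075, 0, 0, 0.061, -0.2725, -0.574, 0.075, 0, 0, 0.061, -0.2725, -0.574, 0.075, 0, 0, 0.061, -0.2725, -0.574, 0.075, 0, 0, 0.061, -0.2725, -0.574, 0.075, 0, 0, 0.061, -0.2725, -0.574, 0.075, 0, 0, 0.061],
  grip=0.7,
)

```text
t: 11.55
tool_pos: [0.4819, 0.3133, 0.3008]
tool_rot: [3.131, -0.249, -0.0]
contact_force: [0.7, -0.0, 0.1]
opening: 0.0598
grip_force: 0.0
```

```bash
cat > cov.py <<'E'
from h import *
def holes(c,I,ctr,yaw,z,half=.0735,w=7,thr=25):
    g0=cv2.cvtColor(I,cv2.COLOR_BGR2GRAY);X=[]
    for k in range(4):
        a=np.deg2rad(yaw+45+90*k);p=np.array(ctr)+half*np.array([np.cos(a),np.sin(a)])
        u,v=np.rint(proj(c,[[*p,z]])[0]).astype(int)
        W=g0[max(v-w,0):v+w+1,max(u-w,0):u+w+1].astype(float);yy,xx=np.mgrid[max(v-w,0):max(v-w,0)+W.shape[0],max(u-w,0):max(u-w,0)+W.shape[1]]
        if W.size==0: X.append([np.nan]*3);continue
        wt=np.clip(np.median(W)-thr-W,0,None)
        X.append(at_z(c,[[(xx*wt).sum()/wt.sum(),(yy*wt).sum()/wt.sum()]],z)[0] if wt.sum()>0 else [np.nan]*3)
    return np.array(X)
E
python3 - <<'E'
from cov import *
np.set_printoptions(precision=4,suppress=True)
o,c,I,D=shot("wrist","w5");print(o["t"],o["q"],o["tool_pos"],o["tool_rot"],o["opening"])
P=cloud(c,D);n=(abs(P[...,0]-.481)<.1)&(abs(P[...,1]-.315)<.1)
m=n&(abs(P[...,2]-.010)<.004)&(I.min(2)>95);k,l,s,_=cv2.connectedComponentsWithStats(m.astype(np.uint8));m=l==1+np.argmax(s[1:,4]);g=P[m];r=cv2.minAreaRect(g[:,:2].astype(np.float32)*1000);print("cover",m.sum(),r,np.median(g[:,2]))
m=n&(P[...,2]>.04)&(P[...,2]<.06);g=P[m];print("h",m.sum(),cv2.minAreaRect(g[:,:2].astype(np.float32)*1000),np.percentile(g[:,2],[50,95]))
X=holes(c,I,np.array(r[0])/1000,r[2],.010);print(X,X.mean(0),[np.rad2deg(np.arctan2(*(X[i]-X[i+2])[1::-1])) for i in(0,1)])
E
```

```text
11.55 [ 0.4471 -0.0642  1.7346 -0.0002  1.4715  2.1765] [0.4819 0.3133 0.3008] [ 3.1314 -0.2488 -0.0003] 0.059826533055703894
cover 6096 ((480.1233825683594, 315.5479736328125), (129.32264709472656, 129.40737915039062), 82.18238830566406) 0.009901666035094542
h 651 ((481.26141357421875, 314.9804382324219), (13.513521194458008, 69.19391632080078), 81.0645523071289) [0.0493 0.0508]
[[0.434  0.3745 0.01  ]
 [0.4171 0.2721 0.01  ]
 [0.5229 0.2515 0.01  ]
 [0.5449 0.3583 0.01  ]] [0.4798 0.3141 0.01  ] [np.float64(125.85763547141754), np.float64(-146.0045444959537)]
```

View pics/w5.png

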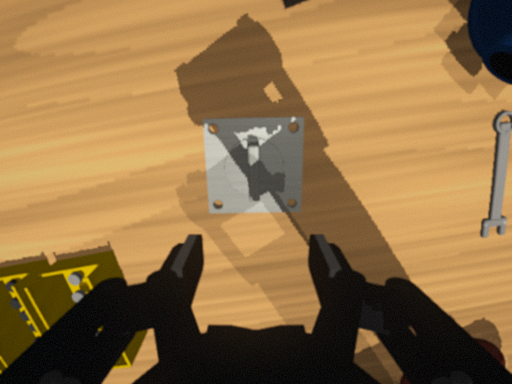

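The cover is at (253,165), with its handle at about (0.481,0.315) and yaw -8.3°. Nothing stands around it. I'll descend and grip.

Request:
apply_moves(
  rows=[-0.003, -0.004, 0.05, 0, 0, -0.008, -0.003, -0.004, 0.12, 0, 0, -0.008, -0.003, -0.004, 0.19, 0, 0, -0.008, -0.003, -0.004, 0.25, 0, 0, -0.008, -0.003, -0.004, 0.29, 0, 0, -0.008, -0.003, -0.004, 0.32, 0, 0, -0.008, -0.003, -0.004, 0.335, 0, 0, -0.008, -0.003, -0.004, 0.34, 0, 0, -0.008, -0.003, -0.004, 0.34, 0, 0, -0.008, -0.003, -0.004, 0.34, 0, 0, -0.008],
)

```text
t: 12.6
tool_pos: [0.4807, 0.3175, 0.0983]
tool_rot: [-3.132, 0.226, -0.003]
contact_force: [-0.6, 0.8, -0.1]
opening: 0.0596
grip_force: 0.0
```

Request:
apply_moves(
  rows=[0, 0, 0, 0, 0, 0, 0, 0, 0, 0, 0, 0, 0, 0, 0, 0, 0, 0, 0, 0, 0, 0, 0, 0, 0, 0, 0, 0, 0, 0, 0, 0, 0, 0, 0, 0, 0, 0, 0, 0, 0, 0, 0, 0, 0, 0, 0, 0, 0, 0, 0, 0, 0, 0],
  grip=0,
  grip_force=100,
)

```text
t: 13.5
tool_pos: [0.4802, 0.3171, 0.0977]
tool_rot: [3.133, -0.226, 0.001]
contact_force: [-1.1, -2.7, 5.3]
opening: 0.0121
grip_force: 98.1
```

Request:
apply_moves(
  rows=[0, 0, -0.02, 0, 0, 0, 0, 0, -0.06, 0, 0, 0, 0, 0, -0.12, 0, 0, 0, 0, 0, -0.18, 0, 0, 0, 0, 0, -0.25, 0, 0, 0.03, 0.01, 0.03, -0.32, 0, 0, 0.08, 0.03, 0.08, -0.38, 0, 0, 0.14, 0.05, 0.14, -0.44, 0, 0, 0.2, 0.075, 0.2, -0.49, 0, 0, 0.26, 0.1, 0.26, -0.54, 0, 0, 0.32, 0.125, 0.32, -0.58, 0, 0, 0.38, 0.145, 0.37, -0.604, 0, 0, 0.42, 0.16, 0.41, -0.604, 0, 0, 0.445, 0.166, 0.426, -0.604, 0, 0, 0.445, 0.166, 0.426, -0.604, 0, 0, 0.445, 0.166, 0.426, -0.604, 0, 0, 0.445, 0.166, 0.426, -0.604, 0, 0, 0.445, 0.166, 0.426, -0.604, 0, 0, 0.445],
)

```text
t: 15.3
tool_pos: [0.5415, 0.051, 0.459]
tool_rot: [-2.868, 1.283, 0.001]
contact_force: [0.5, 0.4, -3.7]
opening: 0.0121
grip_force: 98.1
```

```bash
python3 - <<'E'
from cov import *
np.set_printoptions(precision=4,suppress=True)
o,c,I,D=shot("wrist","w6");print(o["t"],o["tool_pos"],o["tool_rot"],o["contact_force"],o["opening"])
P=cloud(c,D)
m=(abs(P[...,2]-.15)<.004)&(np.hypot(P[...,0]-.622,P[...,1]+.04)<.1);g=P[m];r=cv2.minAreaRect(g[:,:2].astype(np.float32)*1000);print("flange",m.sum(),r,np.median(g[:,2]))
X=holes(c,I,np.array(r[0])/1000,r[2],.15,w=6);print(X,X.mean(0),[np.rad2deg(np.arctan2(*(X[i]-X[i+2])[1::-1])) for i in(0,1)])
R=Ro.from_rotvec(o["tool_rot"]).as_matrix();print("tool yaw",np.rad2deg(np.arctan2(R[1,0],R[0,0])),R[:,2])
L=(P-o["tool_pos"])@R
m=(abs(L[...,2]-.088)<.006)&(abs(L[...,0])<.09)&(abs(L[...,1])<.09);g=L[m];print(len(g),g.min(0),g.max(0),np.median(g[:,2]),cv2.minAreaRect(g[:,:2].astype(np.float32)*1000))
print("plane",np.linalg.lstsq(np.c_[g[:,:2],np.ones(len(g))],g[:,2],rcond=None)[0])
E
```

```text
15.3 [0.5415 0.051  0.459 ] [-2.8677  1.2828  0.001 ] [ 0.4802  0.432  -3.7211] 0.012077038654682817
flange 5764 ((622.2000732421875, -40.06767272949219), (131.1087188720703, 129.78599548339844), 41.61196517944336) 0.1497995179788544
[[ 0.626   0.0341  0.15  ]
 [ 0.5476 -0.0356  0.15  ]
 [ 0.6174 -0.1141  0.15  ]
 [ 0.696  -0.0442  0.15  ]] [ 0.6217 -0.04    0.15  ] [np.float64(86.64454348536614), np.float64(176.65957972768754)]
tool yaw -48.19986616779619 [-0.0006  0.0003 -1.    ]
25448 [-0.064  -0.065   0.0821] [0.0661 0.0659 0.094 ] 0.08780264047051997 ((1.0687255859375, 0.46795654296875), (130.8946075439453, 130.07147216796875), 89.99251556396484)
plane [ 0.0152 -0.0007  0.087 ]
```

View pics/w6.png

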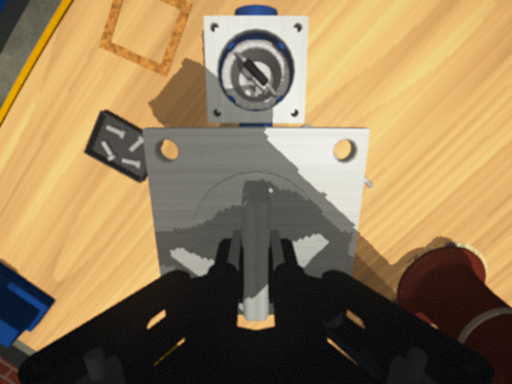

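The cover hangs in the gripper, with its front holes at (169,150) and (345,150). The strainer is ahead at (256,70) and square to the cover. I'll check the tilt of the held plate more closely.

```bash
python3 - <<'E'
from cov import *
np.set_printoptions(precision=4,suppress=True)
c,I,D=load("w6");P=cloud(c,D);tp=np.array([.5415,.051,.459]);R=Ro.from_rotvec([-2.8677,1.2828,.001]).as_matrix()
L=(P-tp)@R
for lo,hi in((.02,.04),(.04,.05),(.05,.06),(.056,.064)):
  for s in(-1,1):
    m=(abs(L[...,2]-.088)<.012)&(L[...,0]>lo)&(L[...,0]<hi)&(s*L[...,1]>.02)&(s*L[...,1]<.063);print(lo,s,m.sum(),np.median(L[m][:,2]))
m=(abs(L[...,2]-.088)<.012)&(L[...,0]>-.03)&(L[...,0]<.062)&(abs(L[...,1])>.045)&(abs(L[...,1])<.062);g=L[m];print(len(g),np.linalg.lstsq(np.c_[g[:,:2],np.ones(len(g))],g[:,2],rcond=None)[0])
# scene camera: held plate plane
o,c,I,D=shot("scene","s6");P=cloud(c,D);L=(P-tp)@R
m=(abs(L[...,2]-.088)<.012)&(abs(L[...,0])<.062)&(abs(L[...,1])<.062)&(abs(L[...,1])>.03);g=L[m];print("scene",len(g),np.linalg.lstsq(np.c_[g[:,:2],np.ones(len(g))],g[:,2],rcond=None)[0] if len(g)>9 else 0)
o,c,I,D=shot("top","t6");P=cloud(c,D);L=(P-tp)@R
m=(abs(L[...,2]-.088)<.012)&(abs(L[...,0])<.062)&(abs(L[...,1])<.062);g=L[m];print("top",len(g),np.linalg.lstsq(np.c_[g[:,:2],np.ones(len(g))],g[:,2],rcond=None)[0] if len(g)>9 else 0)
E
```

```text
0.02 -1 2244 0.08796271526983142
0.02 1 2241 0.0878570246127567
0.04 -1 1198 0.08814016976592223
0.04 1 1210 0.0881278527618353
0.05 -1 1024 0.0881370248879721
0.05 1 1024 0.0881448454609389
0.056 -1 967 0.0880176812706287
0.056 1 963 0.08798896598986093
6868 [ 0.0125 -0.0008  0.088 ]
scene 561 [0.0035 0.0014 0.0865]
top 607 [0.0035 0.0064 0.0869]
```

The plate is level to within about 0.3°, with its underside 97.6 mm ahead of the TCP. I'll move over the strainer and stop about 32 mm above the flange.

Request:
apply_moves(
  rows=[0.03, 0, 0, 0, 0, 0.002, 0.08, 0, 0.02, 0, 0, 0.002, 0.13, 0, 0.06, 0, 0, 0.002, 0.17, 0, 0.12, 0, 0, 0.002, 0.19, 0, 0.18, 0, 0, 0.002, 0.201, 0, 0.23, 0, 0, 0.002, 0.201, 0, 0.265, 0, 0, 0.002, 0.201, 0, 0.285, 0, 0, 0.002, 0.201, 0, 0.298, 0, 0, 0.002, 0.201, 0, 0.298, 0, 0, 0.002, 0.201, 0, 0.298, 0, 0, 0.002, 0.201, 0, 0.298, 0, 0, 0.002, 0.201, 0, 0.298, 0, 0, 0.002],
)

```text
t: 16.75
tool_pos: [0.6225, -0.0401, 0.2821]
tool_rot: [-2.864, 1.289, -0.004]
contact_force: [0.7, 0.4, -4.6]
opening: 0.0118
grip_force: 98.0
```

```bash
python3 - <<'E'
from cov import *
np.set_printoptions(precision=4,suppress=True)
for n in("top","scene","wrist"):
    o,c,I,D=shot(n,n[0]+"7");P=cloud(c,D);R=Ro.from_rotvec(o["tool_rot"]).as_matrix()
    if n=="top":print(o["t"],o["tool_pos"],np.rad2deg(np.arctan2(R[1,0],R[0,0])),R[:,2],o["contact_force"])
    L=(P-o["tool_pos"])@R
    m=(abs(L[...,2]-.088)<.006)&(abs(L[...,0])<.08)&(abs(L[...,1])<.08);g=P[m]
    if len(g)>20: print(n,len(g),cv2.minAreaRect(g[:,:2].astype(np.float32)*1000),np.median(g[:,2]))
I=load("s7")[1];w=load("w7")[1]
cv2.imwrite("pics/v7.png",np.hstack([cv2.resize(I[140:260,195:325],(390,360),interpolation=cv2.INTER_CUBIC),cv2.copyMakeBorder(cv2.resize(w,(400,300)),0,60,0,0,0)]))
E
```

```text
16.75 [ 0.6225 -0.0401  0.2821] -48.47005253862399 [ 0.0025 -0.0005 -1.    ] [ 0.6967  0.4493 -4.593 ]
top 566 ((616.10107421875, -45.86006164550781), (110.9676513671875, 129.88018798828125), 41.477169036865234) 0.19493069363673532
scene 1256 ((623.1842651367188, -38.661956787109375), (134.38621520996094, 132.6950225830078), 41.71306228637695) 0.19538400501078557
wrist 25436 ((622.584716796875, -41.01770782470703), (131.22305297851562, 130.54689025878906), 41.51118850708008) 0.19366761795338583
```

View pics/v7.png

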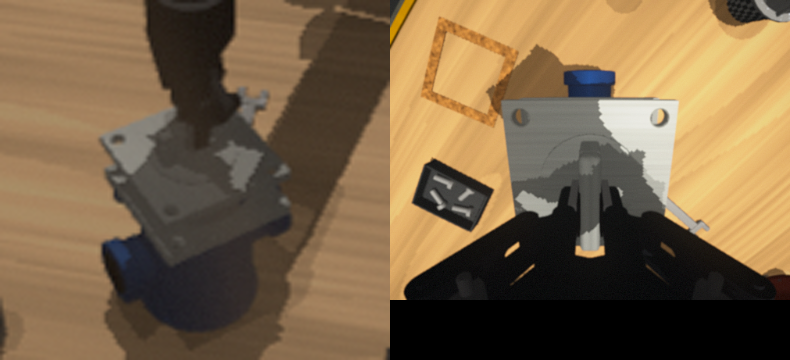

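The cover hovers over the flange with its edges parallel. It is about 1 mm off, so I'll correct that and lower to 15 mm.

Request:
apply_moves(
  rows=[-0.002, 0, 0.005, 0, 0, -0.001, -0.002, 0, 0.012, 0, 0, -0.001, -0.002, 0, 0.02, 0, 0, -0.001, -0.002, 0, 0.026, 0, 0, -0.001, -0.002, 0, 0.03, 0, 0, -0.001, -0.002, 0, 0.031, 0, 0, -0.001, -0.002, 0, 0.031, 0, 0, -0.001, -0.002, 0, 0.031, 0, 0, -0.001, -0.002, 0, 0.031, 0, 0, -0.001, -0.002, 0, 0.031, 0, 0, -0.001, -0.002, 0, 0.031, 0, 0, -0.001, -0.002, 0, 0.031, 0, 0, -0.001],
)

```text
t: 18.1
tool_pos: [0.6212, -0.0392, 0.262]
tool_rot: [-2.866, 1.288, -0.0]
contact_force: [0.2, -0.2, -3.9]
opening: 0.0117
grip_force: 98.0
```

```bash
cat > chk.py <<'E'
from cov import *
np.set_printoptions(precision=4,suppress=True)
for n in("scene","wrist"):
    o,c,I,D=shot(n,n[0]+"8");P=cloud(c,D);R=Ro.from_rotvec(o["tool_rot"]).as_matrix()
    print(o["t"],o["tool_pos"],np.rad2deg(np.arctan2(R[1,0],R[0,0])),R[:,2],o["contact_force"],np.abs(o["dq"]).max())
    L=(P-o["tool_pos"])@R
    m=(abs(L[...,2]-.088)<.006)&(abs(L[...,0])<.08)&(abs(L[...,1])<.08);g=P[m]
    print(n,len(g),cv2.minAreaRect(g[:,:2].astype(np.float32)*1000),np.median(g[:,2]))
c,I,D=load("scene0");P=cloud(c,D);m=(abs(P[...,2]-.15)<.006)&(np.hypot(P[...,0]-.622,P[...,1]+.04)<.1);g=P[m];print("scene flange",m.sum(),cv2.minAreaRect(g[:,:2].astype(np.float32)*1000),np.median(g[:,2]))
E
python3 chk.py
```

```text
18.1 [ 0.6212 -0.0392  0.262 ] -48.39045253073142 [ 0.0001 -0.     -1.    ] [ 0.2431 -0.1826 -3.8726] 0.0017094275307475205
scene 1214 ((621.7222290039062, -38.642120361328125), (133.9425048828125, 131.54376220703125), 42.14653778076172) 0.17562000063958166
18.15 [ 0.6212 -0.0392  0.262 ] -48.38803523561604 [ 0.0001 -0.     -1.    ] [-0.2606  0.6118 -5.0675] 0.001741116929245379
wrist 25420 ((621.6942138671875, -40.324066162109375), (131.17059326171875, 130.03819274902344), 41.61239242553711) 0.17413210585107486
scene flange 962 ((622.3434448242188, -38.11973571777344), (135.3125457763672, 131.53237915039062), 41.59968185424805) 0.1508378703251903
```

Both views agree to within 0.6 mm, so I'll make a last small trim and settle.

Request:
apply_moves(
  rows=[0, -0.001, -0.001, 0, 0, 0, 0, -0.001, -0.001, 0, 0, 0, 0, -0.001, -0.001, 0, 0, 0, 0, -0.001, -0.001, 0, 0, 0, 0, -0.001, -0.001, 0, 0, 0, 0, -0.001, -0.001, 0, 0, 0, 0, -0.001, -0.001, 0, 0, 0, 0, -0.001, -0.001, 0, 0, 0, 0, -0.001, -0.001, 0, 0, 0, 0, -0.001, -0.001, 0, 0, 0],
)

```text
t: 19.2
tool_pos: [0.6216, -0.0388, 0.2625]
tool_rot: [-2.866, 1.288, -0.0]
contact_force: [0.7, 0.1, -5.4]
opening: 0.0122
grip_force: 98.0
```

```bash
python3 chk.py
```

```text
19.2 [ 0.6216 -0.0388  0.2625] -48.39142642152504 [ 0. -0. -1.] [ 0.6754  0.0894 -5.4437] 0.0012802568321440876
scene 1225 ((622.19482421875, -38.186920166015625), (133.66519165039062, 132.68838500976562), 41.52299880981445) 0.17604434885060793
19.25 [ 0.6216 -0.0388  0.2625] -48.39096347666406 [ 0.  0. -1.] [ 0.4036  0.674  -4.8479] 0.00240321613114246
wrist 25439 ((622.0377807617188, -39.82994079589844), (130.88233947753906, 130.13912963867188), 41.61661911010742) 0.17468656228192955
scene flange 962 ((622.3434448242188, -38.11973571777344), (135.3125457763672, 131.53237915039062), 41.59968185424805) 0.1508378703251903
```

The two cameras now put the cover within about 0.3 mm of the flange centre, level, 15 mm above it and still.

```bash
python3 -c "
from station import ctrl
print(ctrl.finish_job())"
```

```text
the job is handed in; nothing more can be done
None
```

The fine basket is seated in the coarse basket and released. The cover is held level and still about 15 mm above the flange, its holes within about 0.3 mm of the threaded ones, and the job was handed in at about 19 s; no verdict came back.

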